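# Swap the wrong canister in the water purifier's rack

### The job

Two of the three canisters in the white rack have a flat lid with a round boss; the one with a domed lid is wrong. Push it out and slide it wholly into the grey returns pen, then slide the matching canister from the stock on the left fully home, against the back fence, in the bay it left. The canisters are too wide to grip: keep them upright and sliding on the bench, never lifted, and leave the two good canisters and everything else where they stand.

Things in the scene. Friction and masses are not known exactly. Their poses are not given: they have to be found in the camera images.
- kit_a: one of the two correct canisters in the rack, to stay in its bay: white plastic canister, 92 mm diameter, straight side 0-52 mm high, 0.28 to 0.56 kg, too wide for a gripper; origin at the centre of its underside, z up; flat lid (top at 58 mm) with one round boss 36 mm wide, 12 mm high in the middle (70 mm overall)
- kit_b: the other correct canister in the rack: same as kit_a
- odd: the wrong canister, standing home in one of the three bays: white plastic canister, 92 mm diameter, straight side 0-52 mm high, 0.28 to 0.56 kg, too wide for a gripper; origin at the centre of its underside, z up; domed lid, 72 mm overall
- spare: the correct replacement, standing in stock on the robot's left: white plastic canister, 92 mm diameter, straight side 0-52 mm high, 0.28 to 0.56 kg, too wide for a gripper; origin at the centre of its underside, z up; flat lid (top at 58 mm) with one round boss 36 mm wide, 12 mm high in the middle (70 mm overall)
- stock_dome: a stock canister of the wrong kind, to be left alone: white plastic canister, 92 mm diameter, straight side 0-52 mm high, 0.28 to 0.56 kg, too wide for a gripper; origin at the centre of its underside, z up; domed lid, 72 mm overall
- stock_bar: a stock canister of another wrong kind, to be left alone: white plastic canister, 92 mm diameter, straight side 0-52 mm high, 0.28 to 0.56 kg, too wide for a gripper; origin at the centre of its underside, z up; flat lid (top at 58 mm) with a bar 70 x 16 x 12 mm across it instead of a boss (70 mm overall)
- rack: fixed white rack, no floor: 3 bays along its y, open at top and front (its -x, towards the robot). Fences 18 mm high, 8 thick: dividers along x from -48 to +50 mm at y = -162, -54, 54, 162 mm (bays 100 mm wide inside, rounded noses); back fence, inner face at x = +47 mm, low enough to reach over behind the canisters. Origin on the bench, home centre of the middle bay
- bay0 (a point): home place of bay 0 (rack y = -108 mm), on the bench: a canister pushed fully home is centred within 4 mm sideways of this point, touching the back fence when 1 mm beyond it; axes as the rack
- bay1 (a point): home place of bay 1 (rack y = 0 mm), on the bench: a canister pushed fully home is centred within 4 mm sideways of this point, touching the back fence when 1 mm beyond it; axes as the rack
- bay2 (a point): home place of bay 2 (rack y = 108 mm), on the bench: a canister pushed fully home is centred within 4 mm sideways of this point, touching the back fence when 1 mm beyond it; axes as the rack
- pen: fixed grey U-shaped returns pen, no floor, on the robot's right: fences 18 mm high, 8 thick; sides along its x from -77 to +75 mm at y = -67 and +67 mm (126 mm wide inside), end fence with inner face at x = +75 mm; open at its -x end. Origin on the bench. A canister centred between x = -28 and +29 mm is wholly inside
- beaker: glass beaker, 60 mm across, 72 mm high, standing in front of the rack; bystander; origin under its centre
- jar: amber jar with white cap, 56 mm across, 78 mm high; bystander near the stock; origin under its centre
- stopper: cork stopper, 54 mm across, 42 mm high; bystander near the stock; origin under its centre
- dish: glass dish, 90 mm across, 28 mm high; bystander right of the rack; origin under its centre
- flask: conical glass flask, 70 mm across, 92 mm high; bystander behind the rack; origin under its centre
- spanner: steel spanner lying flat, 160 mm long, under 20 mm high; bystander right of the rack; origin under its middle

How it is judged:
By the outcome, as a careful person would: the job done as asked, in the order asked, and still so for the second after the job is handed in, with the robot touching nothing.
It also fails if it takes over 70 s, if anything falls off the work surface, if the arm or the gripper's body presses on something with over 40 N, if the wrist force passes 120 N, or if a joint passes its speed limit or range.

### The arm

A 6-joint arm with a two-finger parallel gripper is mounted at the origin on the work surface. World frame = base frame: x ahead of the robot, y to its left, z up, the work surface at z = 0. Lengths are in mm, angles in rad, forces in N, time in s.
With the tool pointing down it reaches from about 325 to 1000 mm from the base axis. Payload 5.1 kg.
Tool frame: the origin (TCP) lies midway between the tips of the shut fingers; the grasp point (between the pads) lies 19 mm behind it; y points along the fingers, z is the direction in which the jaws open and shut, and the axes are right-handed (so a half turn about y gives the same grasp; the last joint's range is limited). The gripper opens to 85 mm and grips with 20 to 120 N. Pads are 22 mm wide; open, the fingers measure 114 mm over their backs; the gripper's body (76 mm by 85 mm) begins 54 mm behind the grasp point. The pads swing forward as they close: fully open they stand 13 mm farther back than shut.
Start: joints at [1.224, 0.124, 1.65, -0, 1.367, -0.083], TCP at [169.51, 627.496, 231.322] pointing down, gripper open.
Joint ranges: [-2.61, 2.61], [-1.02, 2.33], [0.03, 2.71], [-1.35, 4.49], [0.32, 2.68], [-2.91, 2.91]. Speed limits (rad/s): [2.57, 2.57, 3.14, 3.14, 3.14, 3.14].

### API

Orientations are given as a unit quaternion [w, x, y, z].
In Python, from bench import r gives the robot as it stands. The module is installed in compiled form; this text tells all that it offers.
- The arm moves only by the shell command python3 -m pendant 'ROWS' [OPENING] [FORCE]. ROWS is text: rows parted by semicolons, each of 4 numbers parted by spaces: the shift along the tool's x, y, z in units of 30 mm (1.0 is 30 mm), then the turn about the tool's y in units of 6 degrees (1.0 is 6 degrees). In form: dx dy dz roll; .... A call has 1 to 8 rows; each row shifts and turns the pose as measured when the row begins, along the tool's axes as they then stand; what a row does not reach is not made up. A row lasts 1/10 s, in which the tool goes at most 50 mm and 8.59 degrees, less where a joint would pass 70% of its speed; a pose out of reach is approached as far as the arm can. A call is refused whole if a number of a shift passes 1 or a number of a turn 1, either way. A call with a gripper value outside its range is refused whole. OPENING is the closure, from 0 (fully open) to 1 (shut), set as the call begins (- or left out, the last holds). The fingers move at their own pace and stop on an object; FORCE is the grip in N (left out, the last holds). Time passes only in rows, so rows that do not move let the fingers close. It gives the time, the measured TCP pose, the force and the opening at its end, in the units of the state.
- r.observe(): the state, without advancing time (a new reading comes with each control period).
- r.camera(name): name is "scene" or "top" or "wrist"; returns the picture (384x512x3 uint8, red, green, blue); there is no depth.
- r.calibration(name): a dict with "mtx" (3x3 intrinsics, pixels), "origin" and "rotation" of the camera in the world. Camera axes: x right, y down, z forward; pixel columns grow to the right and rows downward; lengths in mm; the calibration is good to about 2 mm. The wrist camera is an equidistant fisheye: a pixel r from the principal point sees the ray r / f radians off the axis. A picture is of the moment at which its call begins: read the wrist's pose just before it. calibration takes no time and is no camera call; for the wrist camera it gives the pose at the moment of the call.
- r.sign_off(): hands the job in, once; it reports no verdict.
Trained networks look in the newest picture that a camera, given by its name, has taken for a name from the list of things; names that differ only in an ending like _2 or _b are one class to them, and where a whole thing is asked for, a point or a joint stands for the part that bears it (a point fixed in the world has none). Each returns a list of dicts, best first, with "p" (0 to 1); they miss things now and then, are a little off and sometimes report something else, mostly with a low value. They report only what shows in the picture. A call takes as long as a camera call.
- r.spot_in(label, camera): "box" ([left, top, width, height] as shares, 0 to 1, of the picture: columns of its width, rows of its height, round what is visible of it).
- r.regions_of(label, camera): "region" (384x512 bool, what is visible of it) and "box" ([left, top, width, height] as shares, 0 to 1, of the picture: columns of its width, rows of its height, round what is visible of it).
The state is a dict: "clock": time; "joints": joint angles; "joint_velocities": joint speeds; "tau": joint torques, N m; "tcp_pos": TCP position; "orientation": TCP orientation; "contact_force": force on the tool from outside, world axes, zero at the start; "moment": the same for the moment, N m; "width": opening from 0.0 (shut) to 1.0 (fully open).
Only numpy, scipy, OpenCV 4.12 (cv2) and the standard library are available. Lean on these libraries where they do the work, as an engineer would, in place of code of your own. Each camera call takes 0.05 s, during which the arm holds its last target. There are 200 camera calls.

## Working session

There is one attempt and no reset: what is moved stays moved. The work goes in short steps, Python scripts to look and compute and a shell command to move; the robot and the scene stay as the last step left them, time stands still between calls to the robot, and variables do not carry over. Pictures are saved under pics/ and viewed, about 8 in all and at most 12, crops included, and the job is handed in when it is done.

```bash
mkdir -p pics; python3 - <<'E'
from bench import r
import cv2,numpy as np
for n in("top","scene"):
    im=r.camera(n); cv2.imwrite(f"pics/{n}0.png",im[:,:,::-1])
    c=r.calibration(n); print(n,np.round(c["mtx"],1).tolist(),np.round(c["origin"],1),np.round(c["rotation"],3).tolist())
for l in["kit_a","odd","spare","stock_dome","stock_bar","rack","pen","beaker","jar","stopper","dish","flask","spanner"]:
    print(l,[(round(d["p"],2),np.round(np.array(d["box"])*[512,384,512,384]).astype(int).tolist()) for d in r.spot_in(l,"top")][:5])
s=r.observe();print({k:np.round(v,3).tolist() for k,v in s.items()})
E
```

```text
top [[354.3, 0.0, 252.0], [0.0, 354.3, 192.4], [0.0, 0.0, 1.0]] [ 350.6    3.3 1173.4] [-0.064, 0.71, -0.697, 0.072]
scene [[365.0, 0.0, 250.8], [0.0, 365.0, 199.6], [0.0, 0.0, 1.0]] [1271.7 -470.   587.1] [-0.426, 0.78, 0.401, -0.224]
kit_a [(0.84, [305, 160, 30, 31]), (0.64, [276, 154, 28, 30])]
odd [(0.95, [245, 151, 25, 29]), (0.63, [277, 154, 24, 32])]
spare [(0.74, [135, 241, 33, 28])]
stock_dome [(0.73, [167, 162, 33, 28])]
stock_bar [(0.93, [117, 190, 36, 31])]
rack [(0.54, [349, 143, 13, 44])]
pen [(0.84, [334, 218, 53, 51])]
beaker [(0.5, [206, 238, 19, 23])]
jar [(0.85, [136, 146, 24, 22]), (0.55, [244, 147, 95, 47]), (0.16, [242, 153, 30, 29])]
stopper [(0.76, [105, 215, 20, 19])]
dish [(0.91, [368, 184, 29, 26])]
flask [(0.73, [260, 120, 23, 23])]
spanner [(0.78, [347, 140, 16, 47])]
{'clock': 0.75, 'joints': [1.224, 0.124, 1.65, -0.0, 1.368, -0.083], 'joint_velocities': [0.001, -0.003, 0.002, 0.0, -0.0, -0.0], 'tau': [0.001, -42.351, -36.571, -0.0, 0.0, 0.0], 'tcp_pos': [169.521, 627.513, 231.347], 'orientation': [0.701, -0.701, 0.093, -0.093], 'contact_force': [-0.329, 0.818, -0.976], 'moment': [-0.01, -0.041, 0.004], 'width': 0.998}
```

View pics/top0.png

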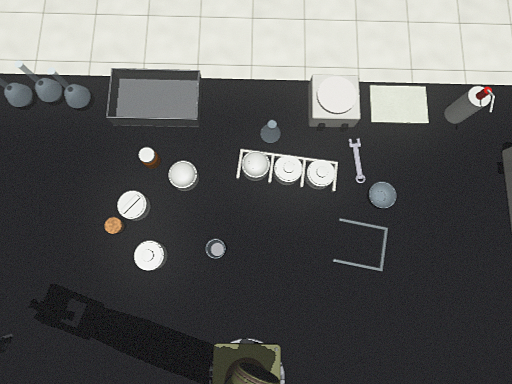

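View pics/scene0.png

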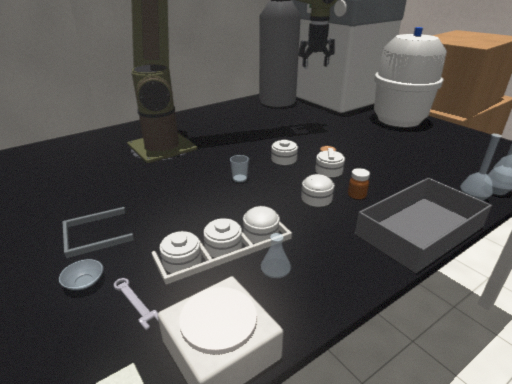

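The top view (up = +x, left = +y) shows the domed `odd` in the left bay at (256,165). The two boss canisters are at (289,169) and (321,174). The spare is in stock at (150,255), and the pen at (360,244) opens to the left. The beaker is at (216,249) and the flask at (270,131).

```bash
cat > h.py <<'E'
from bench import r
import cv2,numpy as np
from scipy.spatial.transform import Rotation as R
def ray(n,px,z):
    c=r.calibration(n);M=np.array(c["mtx"]);v=np.array(c["rotation"])@np.linalg.inv(M)@[px[0],px[1],1];o=np.array(c["origin"])
    return (o+v*(z-o[2])/v[2])[:2]
def proj(n,P):
    c=r.calibration(n);q=(np.atleast_2d(P)-np.array(c["origin"]))@np.array(c["rotation"]);q=q@np.array(c["mtx"]).T
    return q[:,:2]/q[:,2:]
def tool():
    s=r.observe();q=s["orientation"];return np.array(s["tcp_pos"]),R.from_quat([q[1],q[2],q[3],q[0]]).as_matrix()
def state():
    p,A=tool();s=r.observe()
    print("t",round(s["clock"],2),"tcp",np.round(p,1),"x",np.round(A[:,0],3),"y",np.round(A[:,1],3),"z",np.round(A[:,2],3),"xang",round(np.degrees(np.arctan2(A[1,0],A[0,0])),1),"F",np.round(s["contact_force"],1),"w",round(s["width"],2))
def circ(c,rad,z,n=40):
    a=np.linspace(0,2*np.pi,n);return np.c_[c[0]+rad*np.cos(a),c[1]+rad*np.sin(a),0*a+z]
E
python3 - <<'E'
from h import *
state()
im=r.camera("top")
# silhouettes: fit circle (side top edge, z 52) to region contours by box centre of region
from scipy.optimize import least_squares
out={}
for l in["kit_a","odd","spare","stock_dome","stock_bar","beaker","jar","stopper","dish","flask"]:
    for d in r.regions_of(l,"top")[:2]:
        m=d["region"].astype(np.uint8);h,rad={"beaker":(36,30),"jar":(39,28),"stopper":(21,27),"dish":(14,45),"flask":(20,35)}.get(l,(40,46))
        ys,xs=np.nonzero(m); c=ray("top",(xs.mean(),ys.mean()),h)
        print(l,round(d["p"],2),np.round(c).tolist(),"area",len(xs)); 
        if d["p"]>.5: out[l+str(len(out))]=(c,rad)
for n,px in dict(rn2=(237.5,178),rn0=(335,190),rb2=(240.5,150),rb0=(338,161),pA=(340,219.5),pB=(333.5,261.5),pC=(387,228),pD=(382,269.5)).items(): print(n,np.round(ray("top",px,18),1))
X0,Y0,W,H,S=95,110,305,170,2.6
big=cv2.resize(im[Y0:Y0+H,X0:X0+W,::-1],None,fx=S,fy=S,interpolation=cv2.INTER_CUBIC)
for k,(c,rad) in out.items():
    z=52 if rad==46 else 20
    cv2.polylines(big,[np.int32(((proj("top",circ(c,rad,z))-[X0-.5,Y0-.5])*S))],True,(0,255,0),1)
cv2.imwrite("pics/top1.png",big)
E
```

```text
t 0.75 tcp [169.5 627.5 231.3] x [ 0.965 -0.261  0.   ] y [ 0.  0. -1.] z [0.261 0.965 0.   ] xang -15.1 F [-0.3  0.8 -1. ] w 1.0Traceback (most recent call last):
  File "<stdin>", line 10, in <module>
  File "h.py", line 5, in ray
    c=r.calibration(n);M=np.array(c["mtx"]);v=np.array(c["rotation"])@np.linalg.inv(M)@[px[0],px[1],1];o=np.array(c["origin"])
                                              ~~~~~~~~~~~~~~~~~~~~~~~^~~~~~~~~~~~~~~~~
ValueError: matmul: Input operand 1 has a mismatch in its core dimension 0, with gufunc signature (n?,k),(k,m?)->(n?,m?) (size 3 is different from 4)
```

```bash
sed -i 's/np.array(c\["rotation"\])/rot(c)/g' h.py; cat >> h.py <<'E'
def rot(c):
    q=c["rotation"];return R.from_quat([q[1],q[2],q[3],q[0]]).as_matrix()
E
cat > m.py <<'E'
from h import *
im=r.camera("top")
out={}
for l in["kit_a","odd","spare","stock_dome","stock_bar","beaker","jar","stopper","dish","flask"]:
    for d in r.regions_of(l,"top")[:2]:
        m=d["region"];h,rad={"beaker":(36,30),"jar":(39,28),"stopper":(21,27),"dish":(14,45),"flask":(20,35)}.get(l,(40,46))
        ys,xs=np.nonzero(m); c=ray("top",(xs.mean(),ys.mean()),h)
        print(l,round(d["p"],2),np.round(c).tolist(),"area",len(xs)); 
        if d["p"]>.5: out[l+str(len(out))]=(c,rad)
for n,px in dict(rn2=(237.5,178),rn0=(335,190),rb2=(240.5,150),rb0=(338,161),pA=(340,219.5),pB=(333.5,261.5),pC=(387,228),pD=(382,269.5)).items(): print(n,np.round(ray("top",px,18),1))
X0,Y0,W,H,S=95,110,305,170,2.6
big=cv2.resize(im[Y0:Y0+H,X0:X0+W,::-1],None,fx=S,fy=S,interpolation=cv2.INTER_CUBIC)
for k,(c,rad) in out.items():
    z=52 if rad==46 else 20
    cv2.polylines(big,[np.int32(((proj("top",circ(c,rad,z))-[X0-.5,Y0-.5])*S))],True,(0,255,0),1)
cv2.imwrite("pics/top1.png",big)
E
python3 m.py
```

```text
kit_a 0.7 [637.0, -231.0] area 690
spare 0.47 [638.0, -231.0] area 661
stock_dome 0.71 [624.0, 215.0] area 665
stock_dome 0.4 [676.0, -186.0] area 189
stock_bar 0.6 [521.0, 371.0] area 725
beaker 0.57 [390.0, 105.0] area 302
beaker 0.32 [663.0, -20.0] area 665
jar 0.87 [682.0, 333.0] area 327
jar 0.18 [668.0, -122.0] area 340
stopper 0.72 [458.0, 439.0] area 237
dish 0.72 [665.0, -146.0] area 437
dish 0.62 [579.0, -446.0] area 551
flask 0.77 [787.0, -69.0] area 318
flask 0.46 [525.0, 380.0] area 781
rn2 [623.9  40.9]
rn0 [ 589.5 -285.4]
rb2 [721.9  33.1]
rb0 [ 690.1 -298.4]
pA [ 490.9 -299.2]
pB [ 355.  -274.1]
pC [ 465.8 -452.8]
pD [ 332.5 -429.3]
```

View pics/top1.png

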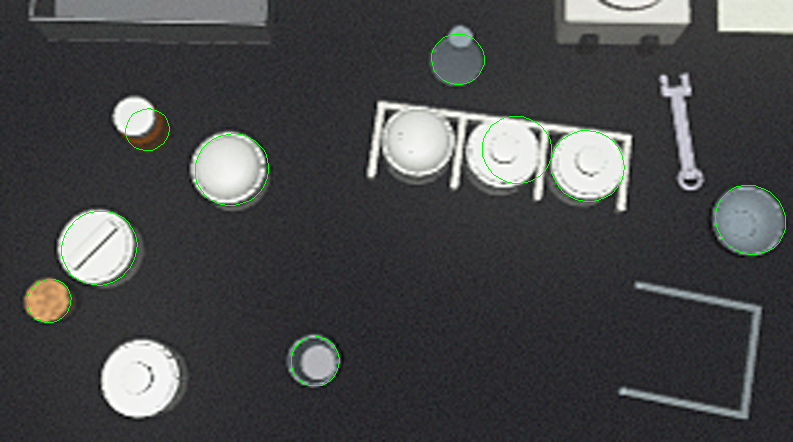

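The overlay fits. My estimates from it:

| Item | Position (mm) | Heading |
|---|---|---|
| Rack | (655, −127) | −6° |
| bay2 (holds `odd`) | about (666, −20) | as rack |
| Pen | (411, −363) | open end up-left, x axis at −98.8° |

I'm moving to behind the odd canister with the fingers as a fork.

```bash
python3 -m pendant '0 0 0 -0.75; 0 0 0 -0.75; 1 0 -0.95 0; 1 0 -0.95 0; 1 0 -0.95 0; 1 0 -0.95 0; 1 0 -0.95 0; 1 0 -0.95 0' 0.3 | tail -3; python3 -m pendant '1 0 -0.95 0; 1 0 -0.95 0; 1 0 -0.95 0; 1 0 -0.95 0; 1 0 -0.95 0; 1 0 -0.95 0; 1 0 -0.95 0; 1 0 -0.95 0'|tail -3; python3 -c "
from h import *
state();print(np.round(r.observe()['joints'],2))"
```

```text
orientation: [0.707, -0.706, 0.032, -0.032]
contact_force: [0.2, 1.3, 0.2]
width: 0.697
orientation: [0.708, -0.704, 0.03, -0.034]
contact_force: [0.3, 0.3, -0.4]
width: 0.703
t 3.0 tcp [559.8 176.8 233.2] x [ 0.996 -0.09   0.005] y [ 0.006  0.005 -1.   ] z [0.09  0.996 0.006] xang -5.2 F [ 0.3  0.3 -0.4] w 0.7
[ 0.21 -0.02  1.8   0.    1.36 -1.27]
```

```bash
python3 -m pendant '1 0 -1 0.13; 1 0 -1 0; 1 0 -1 0; 1 0 -1 0; 1 0 -1 0; 1 0 -1 0; 0.2 0 -0.3 0; 0 0 0 0' | tail -1; python3 - <<'E'
from h import *
state()
c=r.calibration("wrist");print({k:np.round(v,3).tolist() for k,v in c.items()})
im=r.camera("wrist");cv2.imwrite("pics/w1.png",im[:,:,::-1])
E
```

```text
width: 0.698
t 3.8 tcp [733.7 -44.8 232.6] x [ 0.994 -0.11   0.007] y [ 0.007  0.005 -1.   ] z [0.11  0.994 0.006] xang -6.3 F [-0.6  0.7  0.1] w 0.7
{'mtx': [[297.319, 0.0, 254.676], [0.0, 297.319, 194.293], [0.0, 0.0, 1.0]], 'origin': [660.558, -37.819, 374.982], 'rotation': [0.109, 0.737, 0.659, 0.101]}
```

View pics/w1.png

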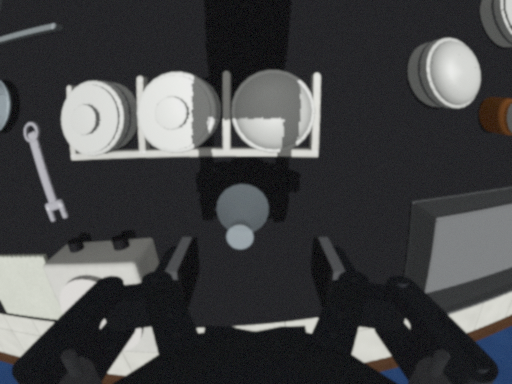

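The wrist view has up = −x and right = +y. The dome sits in the right-hand bay, circle centre about (273,111), with the flask at (242,208). The fence corners are at (320,155) and (70,157).

```bash
cat >> h.py <<'E'
def wray(px,z,c=None):
    c=c or r.calibration("wrist");M=np.array(c["mtx"]);d=(np.array(px)-M[:2,2])/M[0,0];th=np.linalg.norm(d)
    v=rot(c)@np.r_[d/th*np.sin(th),np.cos(th)];o=np.array(c["origin"]);return (o+v*(z-o[2])/v[2])[:2]
E
python3 - <<'E'
from h import *
for n,px,z in [("back+ outer",(321,152),18),("back- outer",(70,156),18),("nose+",(317,73),18),("dome rim L",(232,112),52),("dome rim R",(315,112),52),("flask base",(243,205),10),("kitb boss",(173,111),70),("kita boss",(91,119),70),("nose mid",(226,71),18)]: print(n,np.round(wray(px,z),1))
E
```

```text
back+ outer [724.4  40.3]
back- outer [ 685.4 -295.3]
nose+ [627.3  43.6]
dome rim L [664.4 -60. ]
dome rim R [673.3  29.5]
flask base [784.6 -63.9]
kitb boss [ 654.3 -119.6]
kita boss [ 645.  -218.3]
nose mid [614.7 -63.7]
```

```bash
python3 -m pendant '-0.55 0 0.69 -0.05; 0 0 0 0; 0 1 0 0; 0 1 0 0; 0 1 0 0; 0 1 0 0; 0 0.5 0 0; 0 0 0 0' | tail -1; python3 - <<'E'
from h import *
state()
im=r.camera("wrist");cv2.imwrite("pics/w2.png",im[:,:,::-1])
E
```

```text
width: 0.698
t 4.65 tcp [717.4 -10.2  98.8] x [ 0.996 -0.093  0.013] y [ 0.014  0.006 -1.   ] z [0.093 0.996 0.007] xang -5.3 F [-0.3  0.  -0.4] w 0.7
```

View pics/w2.png

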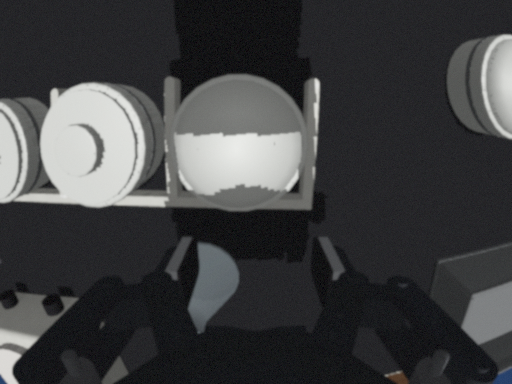

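This close view shows the dome at columns 174–307, row 142. The fork midline is near column 258, so it sits too far to +y. The flask edge is at (239,277).

```bash
python3 - <<'E'
from h import *
for n,px,z in [("rimL",(174,142),52),("rimR",(307,142),52),("rim bottom",(240,211),52),("rim top",(240,75),52),("back fence outer",(250,208),18),("flask edge R",(239,277),5),("nose+",(314,80),18),("nose mid",(173,80),18),("back corner+",(312,208),18)]: print(n,np.round(wray(px,z),1))
E
```

```text
rimL [662.8 -58.1]
rimR [671.5  28.3]
rim bottom [714.6 -19.9]
rim top [624.9 -10.6]
back fence outer [725.5 -14.4]
flask edge R [798.6 -32.3]
nose+ [629.4  43. ]
nose mid [618.5 -62.4]
back corner+ [730.5  35.8]
```

```bash
python3 -m pendant '0.24 0 -0.33 0.12; 0 0 0 0; 0 0 0 0' | tail -1; python3 -c "
from h import *
state()"
```

```text
width: 0.697
t 5.0 tcp [727.8 -21.6 106.1] x [ 0.994 -0.106  0.023] y [ 0.024  0.005 -1.   ] z [0.106 0.994 0.007] xang -6.1 F [ 0.8 -0.7 -0. ] w 0.7
```

```bash
python3 -m pendant '-0.1 0.9 0 0; -0.1 0.9 0 0; 0 0.8 0 0' | tail -1; python3 -c "
from h import *
state()"
```

```text
width: 0.7
t 5.3 tcp [731.8 -22.4  37.9] x [ 0.993 -0.107  0.043] y [ 0.043  0.003 -0.999] z [0.107 0.994 0.007] xang -6.2 F [-0.2  0.5 -0.9] w 0.7
```

```bash
python3 -m pendant '-0.2 0.35 0 0; -0.3 0 0 0; -0.3 0 0 0; -0.4 0 0 0; -0.4 0 0 0' | tail -1; python3 -c "
from h import *
state()"
```

```text
width: 0.701
t 5.8 tcp [684.  -17.7  27.5] x [ 0.993 -0.108  0.048] y [ 0.048  0.002 -0.999] z [0.108 0.994 0.007] xang -6.2 F [ 1.4  0.4 -0.4] w 0.7
```

```bash
python3 -m pendant '-0.45 -0.02 0 0; -0.5 -0.02 0 0; -0.5 -0.02 0 0; -0.5 -0.02 0 0; -0.5 -0.02 0 0; -0.5 -0.02 0 0; -0.5 -0.02 0 0; -0.5 -0.02 0 0' | tail -1; python3 -c "
from h import *
state();im=r.camera('wrist');cv2.imwrite('pics/w3.png',im[:,:,::-1])
print([(round(d['p'],2),np.round(np.array(d['box'])*[512,384,512,384]).astype(int).tolist()) for d in r.spot_in('odd','wrist')])"
```

```text
width: 0.7
t 6.6 tcp [567.2  -4.9  41.4] x [ 0.991 -0.108  0.077] y [ 0.077 -0.001 -0.997] z [0.108 0.994 0.008] xang -6.2 F [ 1.1  0.2 -0.9] w 0.7
[(0.71, [155, 66, 202, 192])]
```

View pics/w3.png

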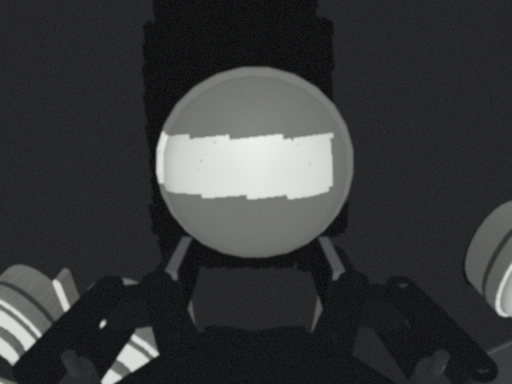

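```bash
python3 -m pendant '-0.4 0.25 0 0; -0.4 0.25 0 0; -0.35 0.2 0 0; -0.2 0.1 0 0' | tail -1; python3 -c "
from h import *
state()"
```

```text
width: 0.699
t 7.1 tcp [539.1  -1.6  24. ] x [ 0.989 -0.108  0.105] y [ 0.105 -0.004 -0.994] z [0.108 0.994 0.008] xang -6.2 F [ 4.  -0.5  4.2] w 0.7
```

```bash
python3 -m pendant '0.5 -0.2 0 0; 0.2 -1 0 0; 0 -1 0 0; 0 -1 0 1; 0 -1 0 1; 0 0 0 1; 0 0 0 1; 0 0 0 1' | tail -1; python3 -c "
from h import *
state()"
```

```text
width: 0.699
t 7.9 tcp [534.2  -2.1 144.9] x [ 0.793 -0.607  0.056] y [ 0.071  0.    -0.997] z [0.606 0.795 0.043] xang -37.4 F [-0.2 -1.1 -0.7] w 0.7
```

```bash
python3 -m pendant '0 -0.5 0 1; 0 -0.5 0 1; 0 0 0 1; 0 0 0 1; 0 0 0 1; 0 0 0 1; 0 0 0 1; 0 0 0 1' | tail -1;  python3 -m pendant '0 0 0 1; 0 0 0 1; 0 0 0 0.5; 0 0 0 0'|tail -1; python3 -c "
from h import *
state()
im=r.camera('top');print([(round(d['p'],2),np.round(ray('top',[(d['box'][0]+d['box'][2]/2)*512,(d['box'][1]+d['box'][3]/2)*384],45))) for d in r.spot_in('odd','top')])
im=r.camera('wrist');print([(round(d['p'],2),np.round(wray([(d['box'][0]+d['box'][2]/2)*512,(d['box'][1]+d['box'][3]/2)*384],50))) for d in r.spot_in('odd','wrist')])
"
```

```text
width: 0.706
width: 0.704
t 9.1 tcp [5.118e+02 3.000e-01 1.552e+02] x [-0.227 -0.974 -0.009] y [ 0.016  0.006 -1.   ] z [ 0.974 -0.227  0.014] xang -103.1 F [ 0.5  0.7 -0.4] w 0.7
[(0.52, array([493.,  -4.])), (0.2, array([680., 331.]))]
[(0.71, array([495.,  10.]))]
```

```bash
python3 -m pendant '-1 0 -0.3 0; -1 0 -0.3 0; 0 1 0 0; 0 1 0 0' | tail -1; python3 -c "
from h import *
state()"
```

```text
width: 0.697
t 9.7 tcp [514.2  64.8 101.1] x [-0.225 -0.974 -0.012] y [ 0.03   0.006 -1.   ] z [ 0.974 -0.225  0.028] xang -103.0 F [-0.7 -0.5 -0.9] w 0.7
```

```bash
python3 -m pendant '0 0.9 -0.25 0; 0 0.9 0 0; 0 0.7 -0.05 0' | tail -1; python3 -c "
from h import *
state()"
```

```text
width: 0.695
t 10.0 tcp [507.5  68.1  23.2] x [-0.222 -0.975 -0.013] y [ 0.03   0.006 -1.   ] z [ 0.975 -0.222  0.028] xang -102.8 F [ 0.1 -0.4  0.6] w 0.69
```

```bash
python3 -m pendant '0.3 0 0 0; 0.4 0 0 0; 0.5 0 0 0; 0.5 0 0 0; 0.5 0 0 0; 0.5 0 0 0; 0.5 0 0 0; 0.5 0 0 0' | tail -1; python3 -c "
from h import *
state()"
```

```text
width: 0.704
t 10.8 tcp [484.1 -47.7  28.2] x [-0.219 -0.976 -0.014] y [ 0.037  0.006 -0.999] z [ 0.975 -0.219  0.035] xang -102.7 F [ 0.1  0.9 -1.2] w 0.7
```

```bash
python3 -m pendant '0.5 0.04 0 0; 0.5 0.04 0 0; 0.5 0.04 0 0; 0.5 0.03 0 0; 0.5 0.03 0 0; 0.5 0.03 0 0; 0.5 0.03 0 0; 0.4 0.03 0 0' | tail -1; python3 - <<'E'
from h import *
state()
im=r.camera('wrist');cv2.imwrite('pics/w4.png',im[:,:,::-1])
print([(round(d['p'],2),np.round(wray([(d['box'][0]+d['box'][2]/2)*512,(d['box'][1]+d['box'][3]/2)*384],60))) for d in r.spot_in('odd','wrist')])
E
```

```text
width: 0.7
t 11.6 tcp [ 461.5 -175.    32.1] x [-0.224 -0.975 -0.014] y [ 0.057  0.001 -0.998] z [ 0.973 -0.224  0.055] xang -102.9 F [ 0.7  0.5 -1.4] w 0.7
[(0.65, array([ 461., -178.]))]
```

View pics/w4.png

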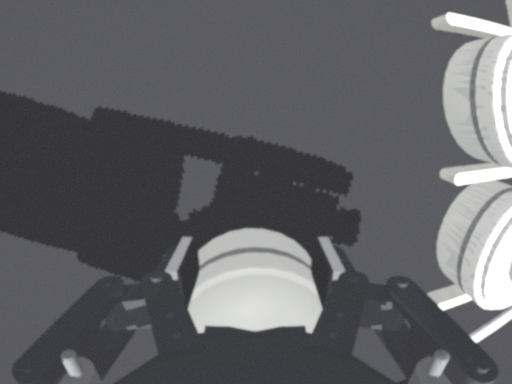

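```bash
python3 -m pendant '0.5 0.1 -0.08 0; 0.5 0.1 -0.08 0; 0.5 0.1 -0.08 0; 0.5 0.08 -0.05 0; 0.5 0.05 -0.03 0; 0.5 0.05 0 0' | tail -1; python3 - <<'E'
from h import *
state()
im=r.camera('top')
for l in ("odd","pen"): print([(round(d['p'],2),np.round(ray('top',[(d['box'][0]+d['box'][2]/2)*512,(d['box'][1]+d['box'][3]/2)*384],40 if l=="odd" else 18))) for d in r.spot_in(l,'top')])
E
```

```text
width: 0.699
t 12.3 tcp [ 439.1 -261.6   24.2] x [-0.224 -0.975 -0.018] y [ 0.072  0.002 -0.997] z [ 0.972 -0.224  0.07 ] xang -102.9 F [0.4 3.3 5.1] w 0.7
[]
[(0.46, array([ 401., -433.]))]
```

```bash
python3 -m pendant '0.5 -0.05 -0.05 0; 0.5 0 -0.05 0; 0.5 0 -0.05 0; 0.4 0 -0.05 0' | tail -1; python3 - <<'E'
from h import *
state()
E
```

```text
width: 0.697
t 12.85 tcp [ 419.8 -315.2   24.1] x [-0.22  -0.975 -0.02 ] y [ 0.071  0.004 -0.997] z [ 0.973 -0.22   0.068] xang -102.7 F [1.  2.  2.1] w 0.7
```

```bash
python3 -m pendant '-0.6 0 0 0; -0.5 -0.5 0 0; 0 -1 0 0; 0 -1 0 0; -1 -1 0 0; -1 -0.5 0 0; -1 0 0 0; -1 0 0 0' | tail -1; python3 - <<'E'
from h import *
state(); print(np.round(r.observe()['joints'],2))
im=r.camera('top')
X0,Y0,W,H,S=95,110,305,170,2.6
pc=np.array([411.2,-362.7]);u=np.array([-.153,-.988]);v=np.array([.988,-.153])
bx=np.array([[*(pc+a*u+b*v),18] for a,b in[(-77,63),(75,63),(75,-63),(-77,-63)]])
big=cv2.resize(im[Y0:Y0+H,X0:X0+W,::-1],None,fx=S,fy=S,interpolation=cv2.INTER_CUBIC)
sp=ray('top',(149.5,256),64); print("spare",sp)
for P in(circ(pc,46,52),bx,circ(sp,46,52)): cv2.polylines(big,[np.int32((proj("top",P)-[X0-.5,Y0-.5])*S)],True,(0,255,0),1)
cv2.imwrite("pics/top2.png",big)
E
```

```text
width: 0.7
t 13.65 tcp [ 443.  -160.3  149.8] x [-0.225 -0.974 -0.02 ] y [ 0.067  0.005 -0.998] z [ 0.972 -0.226  0.064] xang -103.0 F [ 0.6  0.3 -0.7] w 0.7
[-0.48 -0.26  2.16  0.04  1.19 -0.27]
spare [361.60124957 303.21436126]
```

View pics/top2.png

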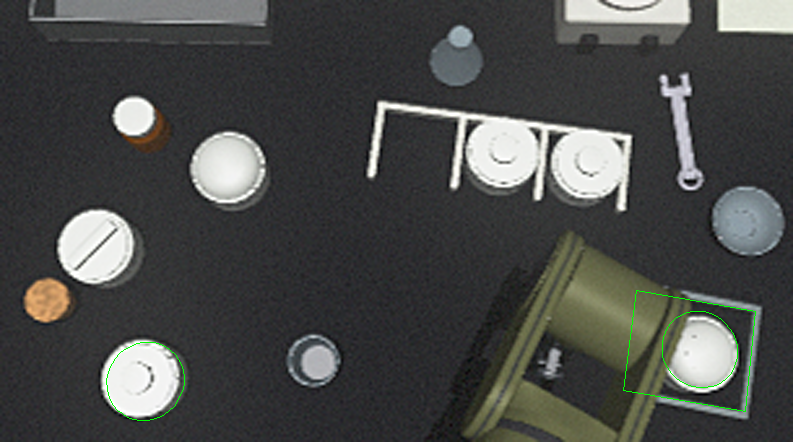

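`odd` is wholly inside the pen and the kit canisters and bystanders haven't moved. The spare is at about (364,306). I'll go behind it now.

```bash
python3 -m pendant '-1 -0.2 0 -1; -1 -0.2 0 -1; -1 0 0 -1; -1 0 0 -1; -1 0 0 -1; -1 0 0 -1; -1 0 0 -1; -1 0 0 -1' | tail -1; python3 - <<'E'
from h import *
state(); p,A=tool(); print((np.array([327,353,150])-p)@A/30)
E
```

```text
width: 0.699
t 14.5 tcp [401.9  84.3 159.4] x [ 0.604 -0.796  0.035] y [ 0.066  0.007 -0.998] z [0.794 0.605 0.057] xang -52.8 F [ 1.2  0.3 -0.1] w 0.7
[-8.64839668  0.20671271  3.42132306]
```

```bash
python3 -m pendant '-1 0 0.4 0; -1 0 0.4 0; -1 0 0.4 0; -1 0 0.4 0; -1 0 0.4 0; -1 0 0.4 0; -1 0 0.4 0; -1 0 0.4 0' | tail -1; python3 - <<'E'
from h import *
state(); p,A=tool(); print((np.array([327,353,150])-p)@A/30)
im=r.camera('wrist');cv2.imwrite('pics/w5.png',im[:,:,::-1])
for n in("spare","kit_a"): print([(round(d['p'],2),np.round(wray([(d['box'][0]+d['box'][2]/2)*512,(d['box'][1]+d['box'][3]/2)*384],45))) for d in r.spot_in(n,'wrist')])
E
```

```text
width: 0.697
t 15.3 tcp [320.9 343.  152.7] x [ 0.61  -0.791  0.037] y [ 0.066  0.004 -0.998] z [0.789 0.612 0.055] xang -52.3 F [0.4 0.6 0.8] w 0.7
[-0.14214409  0.10419669  0.35805621]
[(0.9, array([360., 319.]))]
[]
```

View pics/w5.png

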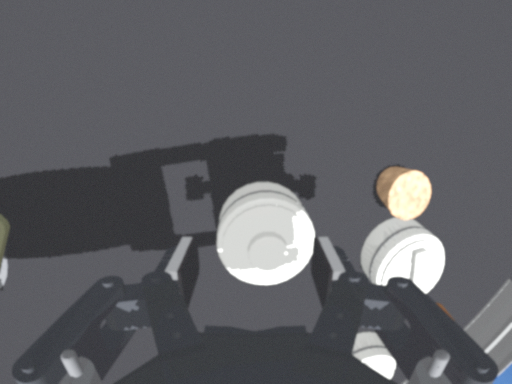

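The spare sits between the fingers, its lid at about (266,240) and its rear bottom edge at (263,184).

```bash
python3 - <<'E'
from h import *
p,A=tool();d=A[:2,0]/np.linalg.norm(A[:2,0])
print("rear bottom+46d",wray((263,184),3)+46*d)
L,Rr=wray((217,236),55),wray((314,236),55);print("lid",L,Rr,(L+Rr)/2,np.linalg.norm(L-Rr))
print("boss",wray((267,247),70))
E
```

```text
rear bottom+46d [368.79301051 308.88852995]
lid [324.63705511 292.48747248] [395.92577491 344.43587937] [360.28141501 318.46167592] 88.20838140190143
boss [361.33072499 315.97758582]
```

```bash
python3 -m pendant '-0.5 0 0.28 0; 0 1 0 0; 0 1 0 0; 0 1 0 0; 0 0.7 0 0' | tail -1; python3 - <<'E'
from h import *
state(); p,A=tool();d=A[:2,0];print("along",p[:2]@[.61,-.79],"lat",p[:2]@[.79,.61])
E
```

```text
width: 0.703
t 15.95 tcp [328.  359.8  42.3] x [ 0.612 -0.79   0.039] y [ 0.074  0.008 -0.997] z [0.787 0.614 0.063] xang -52.2 F [-0.7 -0.1 -0.3] w 0.7
along -84.14736669375384 lat 478.54625014083183
```

```bash
python3 -m pendant '0 0.6 0 0; 0.4 0.1 0 0; 0.4 0.05 0 0; 0.5 0.05 0 0; 0.5 0.05 0 0; 0.5 0.05 0 0; 0.5 0.05 0 0; 0.5 0.05 0 0' | tail -1; python3 - <<'E'
from h import *
state(); p,A=tool();print("along",p[:2]@[.61,-.79],"lat",p[:2]@[.79,.61],"can",p[:2]+46*A[:2,0])
E
```

```text
width: 0.699
t 16.75 tcp [393.9 272.3  17.5] x [ 0.609 -0.792  0.038] y [ 0.073  0.008 -0.997] z [0.79  0.61  0.062] xang -52.5 F [-1.4  1.5 -1.7] w 0.7
along 25.17473393334322 lat 477.24126926679446 can [421.87905804 235.81325997]
```

```bash
python3 -m pendant '0.5 -0.2 0 0; 0.5 -0.05 0 0; 0.5 0 0 0; 0.5 0 0 0.15; 0.5 0 0 0.25; 0.5 0 0 0.3; 0.5 0 0 0.3; 0.5 0 0 0.3' | tail -1; python3 - <<'E'
from h import *
state(); p,A=tool();print("can",p[:2]+46*A[:2,0]); im=r.camera('wrist')
for n in("spare","kit_a"): print([(round(d['p'],2),np.round(np.array(d['box'])*[512,384,512,384]).astype(int).tolist()) for d in r.spot_in(n,'wrist')])
E
```

```text
width: 0.697
t 17.55 tcp [468.1 162.   37.1] x [ 0.483 -0.875  0.029] y [ 0.077  0.01  -0.997] z [0.872 0.484 0.073] xang -61.1 F [-0.5  2.5 -1.1] w 0.7
can [490.3289556  121.69829555]
[(0.76, [189, 222, 133, 110]), (0.34, [409, 192, 100, 127])]
[]
```

```bash
python3 -m pendant '0.5 0.2 0 0.3; 0.5 0.2 0 0.3; 0.5 0.1 0 0; 0.5 0.05 0 0; 0.5 0.05 0 0; 0.5 0.05 0 0; 0.5 0.05 0 0; 0.5 0.05 0 0' | tail -1; python3 - <<'E'
from h import *
state(); p,A=tool();print("can",p[:2]+46*A[:2,0])
E
```

```text
width: 0.7
t 18.5 tcp [526.1  60.8  28.1] x [ 0.432 -0.902  0.014] y [ 0.086  0.026 -0.996] z [0.898 0.431 0.089] xang -64.4 F [-2.1  4.3  4.2] w 0.7
can [545.90640304  19.29120069]
```

```bash
python3 -m pendant '0.45 0 0 0; 0.35 0 0 0; -0.6 -0.1 0 0; -0.6 -0.5 0 0; 0 -1 0 0; 0 -1 0 0; 0 -1 0 -1; 0 -1 0 -1' | tail -1; python3 - <<'E'
from h import *
state()
im=r.camera('wrist')
for n in("spare","kit_a"): print([(round(d['p'],2),np.round(np.array(d['box'])*[512,384,512,384]).astype(int).tolist()) for d in r.spot_in(n,'wrist')])
im=r.camera('top')
for n in("spare","kit_a"): print([(round(d['p'],2),np.round(np.array(d['box'])*[512,384,512,384]).astype(int).tolist(),np.round(ray('top',[(d['box'][0]+d['box'][2]/2)*512,(d['box'][1]+d['box'][3]/2)*384],50))) for d in r.spot_in(n,'top')])
E
```

```text
width: 0.699
t 19.3 tcp [505.3  64.7 165.1] x [ 0.616 -0.787  0.029] y [ 0.076  0.022 -0.997] z [0.784 0.617 0.073] xang -51.9 F [ 0.2 -0.2 -0.9] w 0.7
[(0.73, [199, 211, 88, 90])]
[(0.92, [224, 316, 48, 15])]
[(0.63, [253, 186, 12, 28], array([545., -32.])), (0.45, [237, 149, 100, 46], array([ 642., -123.]))]
[(0.92, [276, 153, 28, 33], array([ 650., -131.])), (0.89, [307, 160, 30, 30], array([ 633., -236.])), (0.66, [239, 150, 100, 43], array([ 642., -126.]))]
```

```bash
python3 -m pendant '0 0 0 -1; 0 0 0 -1; 0 0 0 -1; 0 0 0 -1; 0 0 -0.4 -1; 0 0 -0.5 -1; 0 0 -0.5 -1; 0 0 -0.5 -0.6' | tail -1; python3 - <<'E'
from h import *
state()
im=r.camera('wrist');cv2.imwrite('pics/w6.png',im[:,:,::-1])
E
```

```text
width: 0.701
t 20.4 tcp [479.   10.1 143.5] x [ 0.996 -0.082  0.043] y [ 0.045  0.022 -0.999] z [0.081 0.996 0.026] xang -4.7 F [ 0.9 -0.3  0.2] w 0.7
```

View pics/w6.png

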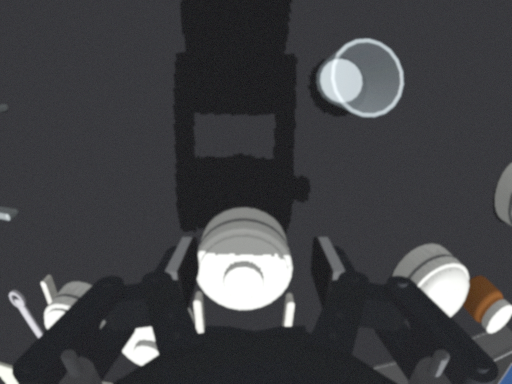

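The spare stands just in front of bay 2. Its lid centre is about (244,262), its rear bottom edge is at (243,208), and the divider noses are at about (197,295) and (290,297).

```bash
python3 - <<'E'
from h import *
ux=np.array([.9945,-.1045]);uy=np.array([.1045,.9945])
def f(n,P): print(n,np.round(P,1),"along",round(float((P-[670,-15])@ux),1),"lat",round(float((P-[670,-15])@uy),1))
f("rear+46",wray((243,208),3)+46*ux)
L,Rr=wray((198,258),52),wray((292,258),52);f("lid",(L+Rr)/2)
f("boss",wray((244,272),70))
f("nose-",wray((197,294),18));f("nose+",wray((290,296),18))
f("tcp",tool()[0][:2])
E
```

```text
rear+46 [556.6  -7.7] along -113.6 lat -4.6
lid [540.6  -3.5] along -129.9 lat -2.1
boss [543.1  -4.5] along -127.3 lat -2.8
nose- [604.4 -64.2] along -60.1 lat -55.8
nose+ [616.9  39.9] along -58.6 lat 49.0
tcp [478.5   8.5] along -192.9 lat 3.4
```

```bash
python3 -m pendant '-0.15 0.5 -0.2 0.15; 0 1 0 0; 0 1 0 0; 0 1 0 0; 0 0.4 0 0' | tail -1; python3 - <<'E'
from h import *
state();P=tool()[0][:2]-[670,-15];print("along",P@[.9945,-.1045],"lat",P@[.1045,.9945])
E
```

```text
width: 0.697
t 20.95 tcp [475.    5.1  16. ] x [ 0.993 -0.109  0.037] y [ 0.039  0.021 -0.999] z [0.108 0.994 0.025] xang -6.3 F [-0.4  0.3 -0.3] w 0.7
along -196.0316549711997 lat -0.432195300510557
```

```bash
python3 -m pendant '0.4 -0.25 0 0; 0.4 0 -0.03 0; 0.4 0 0 0; 0.4 0 0 0; 0.4 0 0 0; 0.3 0 0 0' | tail -1; python3 - <<'E'
from h import *
state();P=tool()[0][:2]-[670,-15];print("along",P@[.9945,-.1045],"lat",P@[.1045,.9945])
im=r.camera('wrist');cv2.imwrite('pics/w7.png',im[:,:,::-1])
E
```

```text
width: 0.7
t 21.55 tcp [545.3  -3.2  25.1] x [ 0.993 -0.112  0.029] y [ 0.032  0.022 -0.999] z [0.111 0.994 0.025] xang -6.4 F [-3.2  0.3 -1.1] w 0.7
along -125.24455007029724 lat -1.2735912887688645
```

View pics/w7.png

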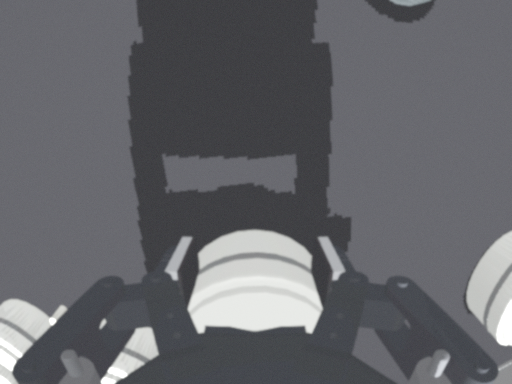

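```bash
python3 -m pendant '0.3 0 0 0; 0.3 0 0 0; 0.3 0 0 0; 0.3 0.02 0 0' | tail -1; python3 - <<'E'
from h import *
state();P=tool()[0][:2]-[670,-15];print("along",P@[.9945,-.1045],"lat",P@[.1045,.9945])
E
```

```text
width: 0.7
t 22.0 tcp [584.2  -7.5  26.4] x [ 0.993 -0.112  0.029] y [ 0.032  0.022 -0.999] z [0.111 0.994 0.025] xang -6.4 F [-3.2  0.7  3.8] w 0.7
along -86.15432505334417 lat -1.493333719903335
```

```bash
python3 -m pendant '0.3 0 0 0; 0.3 0 0 0; 0.25 0 0 0' | tail -1; python3 - <<'E'
from h import *
state();P=tool()[0][:2]-[670,-15];print("along",P@[.9945,-.1045],"lat",P@[.1045,.9945])
E
```

```text
width: 0.701
t 22.3 tcp [611.8 -10.6  26.8] x [ 0.993 -0.112  0.029] y [ 0.031  0.022 -0.999] z [0.111 0.993 0.025] xang -6.4 F [-2.1  0.1 -2. ] w 0.7
along -58.3881760191967 lat -1.6952873390857288
```

```bash
python3 -m pendant '0.15 0 0 0; 0.1 0 0 0; 0.1 0 0 0; 0.08 0 0 0' ; python3 - <<'E'
from h import *
state();P=tool()[0][:2]-[670,-15];print("along",P@[.9945,-.1045],"lat",P@[.1045,.9945])
E
```

```text
clock: 22.7
tcp_pos: [624.3, -12.0, 26.5]
orientation: [0.714, -0.697, 0.031, -0.048]
contact_force: [-12.4, 1.1, 6.3]
width: 0.699
t 22.7 tcp [624.3 -12.   26.5] x [ 0.994 -0.112  0.023] y [ 0.025  0.023 -0.999] z [0.111 0.994 0.025] xang -6.4 F [-12.4   1.1   6.3] w 0.7
along -45.787771971856706 lat -1.7582522978816812
```

The force has risen to 12 N right where the back fence should be. I'll nudge once more to confirm, then back off.

```bash
python3 -m pendant '0.1 0 0 0; 0.06 0 0 0' ; python3 -m pendant '-0.4 0 0 0; -0.6 0 0 0; -0.7 -0.2 0 0; -0.5 -0.8 0 0; -0.5 -1 0 0; -1 -1 0 0; -1 -1 0 0; -1 -0.5 0 0' | tail -1; python3 - <<'E'
from h import *
state()
im=r.camera('top')
X0,Y0,W,H,S=95,110,305,170,2.6
big=cv2.resize(im[Y0:Y0+H,X0:X0+W,::-1],None,fx=S,fy=S,interpolation=cv2.INTER_CUBIC)
cv2.imwrite("pics/top3.png",big)
for n in("kit_a","odd"): print(n,[(round(d['p'],2),np.round(ray('top',[(d['box'][0]+d['box'][2]/2)*512,(d['box'][1]+d['box'][3]/2)*384],48)).tolist()) for d in r.spot_in(n,'top')])
E
```

```text
clock: 22.9
tcp_pos: [624.0, -11.9, 26.5]
orientation: [0.715, -0.697, 0.036, -0.043]
contact_force: [-9.0, 0.8, 5.4]
width: 0.7
width: 0.699
t 23.7 tcp [449.4   4.  164.4] x [ 0.993 -0.111  0.025] y [ 0.027  0.022 -0.999] z [0.111 0.994 0.025] xang -6.4 F [0.9 0.6 0.7] w 0.7
kit_a [(0.96, [649.0, -130.0]), (0.8, [627.0, -235.0])]
odd [(0.74, [406.0, -366.0]), (0.31, [407.0, -355.0])]
```

View pics/top3.png

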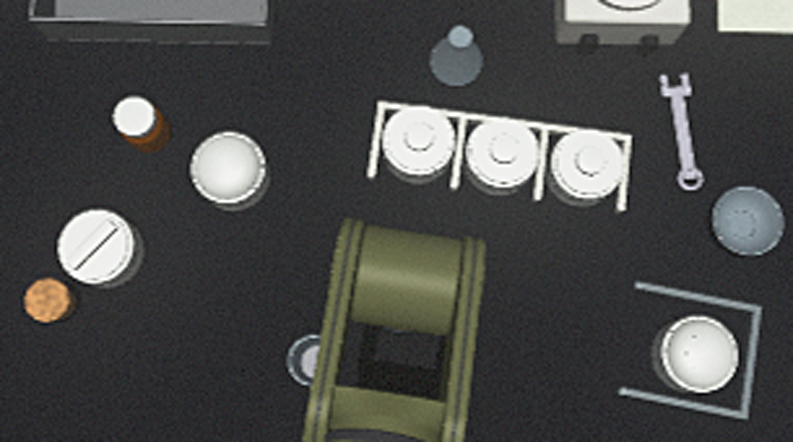

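```bash
python3 -c "
from h import *
state();print(r.sign_off())"
```

```text
t 23.85 tcp [449.    4.1 163.1] x [ 0.993 -0.111  0.024] y [ 0.027  0.022 -0.999] z [0.111 0.994 0.025] xang -6.4 F [ 0.7 -0.2  0.4] w 0.7
the job is handed in; nothing more can be done
None
```

The job is done and handed in at 23.9 s. I used the part-open fingers as a fork to slide the canisters on the bench:
- **Wrong canister out:** I pulled the domed one from the left-hand bay (bay 2) and pushed it into the returns pen.
- **Replacement in:** I then slid the boss-lidded spare past the beaker into that bay, fully home.

**Last checks:**
- **Spare:** the push force rose from about 2–3 N to 12 N at the back fence, and a further nudge gave no movement. The last top picture shows its boss in line with the other two, at even spacing.
- **Domed canister:** it is at about (406, −366) mm, wholly inside the pen by my estimate of the pen's position.
- **Everything else:** the two good canisters and the bystanders look unmoved. The beaker is partly hidden by the arm in that picture, so I could only check part of it.
- **Arm:** it ended clear of everything at 163 mm height, with about 0.8 N on the sensor.

Nothing failed. The tool leaned up to about 6° during the pull. Different views of the rack disagreed by about 4 mm sideways, but the spare went in without jamming.

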